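# Crank the angled vise shut on a pine frame

## Task

Take the crank handle out of the tool case, fit it fully home on the square end of the vise's leaning screw shaft, and wind it clockwise until the wooden frame is held tight between the jaws. Leave the crank on the shaft and the frame sitting flat between the jaws, let go of everything, and don't disturb the glue bottle, screw box or hammer.

Things in the scene. Friction and masses are not known exactly. Their poses are not given: they have to be found in the camera images.
- crank_grip (a point): Centre of the crank's upright square boss (dark steel, 24 x 24 mm, 48 mm tall, half above and half below this point): hold the crank here to fit it. z points out of the boss's top along the socket's axis; x points along the crank arm to the knob. The flat arm (20 mm wide, 10 mm thick, its top level with the hub's top, 24 mm below this point) reaches 94 mm along +x. Whole crank 0.44 kg.
- crank_mouth (a point): Middle of the mouth of the crank's square socket, in the underside of its 36 x 36 x 36 mm hub, 60 mm below crank_grip; same axes. The socket is 21.5 mm wide and 27 mm deep, its sides parallel to x and y.
- crank_knob (a point): Centre of the red round knob at the end of the crank arm: 24 mm in diameter, 52 mm tall, axis parallel to the crank's z, standing 80 mm along the crank's x and 67 mm above the level of the socket mouth, 5 mm clear of the arm. It spins freely on its pin, so it can be held without turning the hand while the crank goes round.
- seat (a point): Fixed point of the vise: middle of the collar at the foot of the shaft's square end. z is the shaft's axis, outwards, leaning 30 degrees from vertical to the vise's front. Home, the crank's socket mouth is here, its z along this z. Clockwise seen from +z closes the vise, 24 mm a turn (1.2 to 2 turns), with 5 to 9 N at the moving knob, rising steeply once tight: 15 N is ample. The screw holds by itself.
- shaft_tip (a point): End of the square shaft, 26 mm out from the seat along its z (axes as seat). The first 18 mm from the seat is 20 mm square; the last 8 mm tapers to a 14 mm square. Its turn about z is NOT given: look, or feel: pressed lightly, a crank that is not square to it stops with its mouth 17 to 25 mm off the seat and drops home when turned to within 4 degrees (repeats every 90). The shaft resists turning with 0.45 N m.
- jaw: Moving jaw of the vise (green with dark steel face, 110 mm long, 58 mm tall); origin at the bottom middle of its gripping face, on the vise bed 30 mm above the table. It slides along its own +y, towards the fixed jaw, as the screw is wound; fully open, the jaw faces are 102 mm apart.
- vise: Green vise bolted to the bench: base 260 x 200 x 30 mm, fixed jaw at its +y side, drive head with the leaning shaft at its -x side (front, facing the robot). Origin at table height under its middle, z up. Nothing of it stands in the way of crank or hand beyond 26 mm above the collar, within 140 mm of the shaft's axis.
- vise_bed (a point): Point on the vise's bed, 30 mm above the table, 80 mm along the vise's x from its origin, halfway between the fixed jaw and the fully opened moving jaw.
- frame: Glued pine frame, 130 x 60 x 80 mm (x, y, z), standing loosely on the vise bed between the jaws; origin at the middle of its underside. Its 60 mm width is what gets gripped.
- case: Lower half of a black tool case with orange inlay (260 x 200 mm, walls 58 mm high, inlay 50 mm), fixed; origin at table height under its middle. The crank stands 50 mm along its -x, arm along its +x, the lower 20 mm of the hub in a pocket (floor 30 mm above the table) between two spring clips that hold it by friction: about 7 to 15 N straight up, with small wiggles, draws it out.
- glue_at (a point): Bystander: yellow glue bottle, 60 mm diameter, 150 mm tall; this point is on its axis 20 mm above the table.
- screwbox_at (a point): Bystander: white open screw box, 120 x 85 x 35 mm; this point is at its middle, 20 mm above the table.
- hammer_at (a point): Bystander: hammer lying on the table, about 0.25 m long; this point is near its middle, 20 mm above the table.
There are look-alikes about, which are no part of the job. Of the things like the part that bears crank_grip, leave any that is green, orange or pink; of the rest the larger one is meant.

How it is judged:
On the way, in this order (a step that is already met when the one before it is completed fails the run):
1. the crank is out of the case and fully home on the square shaft (distance between crank_mouth and seat below 0.007 m and angle between the z axis of crank_mouth and the z axis of seat, either way round below 0.15 rad and z of crank_grip in the frame of seat above 0.05 m), for 0.2 s.
2. the crank, still home on the shaft, has closed the vise and the frame is held tight between the jaws (all of step 1 and contact force between jaw and frame above 30 N and angle between frame's own z axis and vertical below 0.1 rad and horizontal distance between frame and vise_bed below 0.045 m and z of frame in the frame of vise_bed below 0.01 m), for 0.2 s.
At the end, for the whole second after the job is handed in: Crank home on the shaft (mouth within 7 mm of the seat, axes within 0.15 rad); frame flat on the vise bed (within 10 mm, tilt under 0.1 rad, within 45 mm of vise_bed) and held by the moving jaw against the fixed one with over 30 N; crank and frame at rest (all of step 2 and linear speed of each of crank, frame below 0.02 m/s); the robot touches nothing.
It fails at once if the glue is shifted by more than 30 mm or tipped over (distance of glue_at from where it was at the start of the episode above 0.03 m or angle between glue_at's own z axis and vertical above 0.5 rad).
It fails at once if the screwbox is shifted by more than 30 mm or tipped over (distance of screwbox_at from where it was at the start of the episode above 0.03 m or angle between screwbox_at's own z axis and vertical above 0.5 rad).
It fails at once if the hammer is shifted by more than 30 mm or tipped over (distance of hammer_at from where it was at the start of the episode above 0.03 m or angle between hammer_at's own z axis and vertical above 0.5 rad).
It also fails if it takes over 72 s, if anything falls off the work surface, if the arm or the gripper's body presses on something with over 40 N, if the wrist force passes 120 N, or if a joint passes its speed limit or range.

## Robot

A 6-joint arm with a two-finger parallel gripper is mounted at the origin on the work surface. World frame = base frame: x ahead of the robot, y to its left, z up, the work surface at z = 0. Lengths are in m, angles in rad, forces in N, time in s.
With the tool pointing down it reaches from about 0.3 to 0.875 m from the base axis. Payload 6.4 kg.
Tool frame: the origin (TCP) lies midway between the tips of the shut fingers; the grasp point (between the pads) lies 19 mm behind it; z points along the fingers, y is the line along which they close (so a half turn about z gives the same grasp; the last joint's range is limited). The gripper opens to 88 mm and grips with 3 to 60 N. Pads are 18 mm wide; open, the fingers measure 123 mm over their backs; the gripper's body (75 mm by 187 mm) begins 45 mm behind the grasp point.
Start: joints at [-1.447, 0.181, 1.607, -0, 1.354, -0.206], TCP at [0.186, -0.544, 0.239] pointing down, gripper open.
Joint ranges: [-2.99, 2.99], [-0.89, 2.07], [0.3, 2.58], [-1.14, 4.28], [0, 2.63], [-3.12, 3.12]. Speed limits (rad/s): [2.57, 2.57, 3.01, 3.14, 3.14, 3.14].

## Interface

Orientations are given as a rotation vector (axis times angle).
In Python, from rig import bot gives the robot as it stands. The module is installed in compiled form; this text tells all that it offers.
- The arm moves only by the tool jog_arm, never from a script. Its arguments are lists of equal length, an entry for each row: "translation": the shift along the tool's x, y, z in units of 20 cm (1.0 is 20 cm), a list of three; "angular": the turn, a rotation vector about the tool's x, y, z in units of 90 degrees (1.0 is 90 degrees), a list of three; "claw": the closure, from -1 (fully open) to 1 (shut), so that 0 is half open. In form: {"translation": [[x, y, z], ...], "angular": [[ax, ay, az], ...], "claw": [claw, ...]}. A call has 1 to 12 rows; each row is the pose to reach, as a shift and turn from the pose commanded when the call began, along the tool's axes at that moment; what a row does not reach only later rows make up. A row lasts 1/8 s, in which the tool goes at most 62.5 mm and 10.7 degrees, less where a joint would pass 70% of its speed; a pose out of reach is approached as far as the arm can. A call with a number of a shift or a turn outside -1 to 1 is refused whole. A call with a gripper value outside its range is refused whole. The fingers move at their own pace and stop on an object; "grip_force" is the grip in N (left out, the last holds). Time passes only in rows, so rows that repeat a pose let the fingers close. It gives the time, the measured TCP pose, the force, the opening and the grip force at its end, in the units of the state.
- bot.get_obs(): the state, without advancing time (a new reading comes with each control period).
- bot.capture(name): name is "scene" or "top" or "wrist"; returns a dict with "image" (400x640x3 uint8, blue, green, red), "fovy" (degrees; the focal length in pixels is half the picture's height over the tangent of half this angle, whatever the lens; pixels are square), "cx", "cy" (the principal point, pixels), "R" (3x3) and "t" (3): a world point X has camera coordinates R X + t. Camera axes: x right, y down, z forward; pixel columns grow to the right and rows downward; lengths in m; the calibration is good to about 2 mm. A picture is of the moment at which its call begins. There is no depth.
- bot.finish_job(): hands the job in; it is judged then, once.
Trained networks look in a picture, given as the dict that the camera call returned (one of the last four; its "shot" number tells which), for a name from the list of things; names that differ only in an ending like _2 or _b are one class to them, and where a whole thing is asked for, a point or a joint stands for the part that bears it (a point fixed in the world has none). Each returns a list of dicts, best first, with "p" (0 to 1); they miss things now and then, are a little off and sometimes report something else, mostly with a low value. They report only what shows in the picture. A call takes as long as a camera call. They do not tell look-alikes from the thing itself.
- bot.masks_of(picture, query): "region" (400x640 bool, what is visible of it).
- bot.pinpoint(picture, query): "at" ([x, y, z] in m, in world coordinates, good to about 4 mm: a listed point, or the origin of a listed thing).
The state is a dict: "t": time; "q": joint angles; "joint_vel": joint speeds; "joint_efforts": joint torques, N m; "ee_pos": TCP position; "orientation": TCP orientation; "contact_force": force on the tool from outside, world axes, zero at the start; "wrist_torque": the same for the moment, N m; "opening": finger opening in m; "finger_force": force on a finger pad.
Only numpy, scipy, OpenCV 4.12 (cv2) and the standard library are available. Lean on these libraries where they do the work, as an engineer would, in place of code of your own. Each camera call takes 0.05 s, during which the arm holds its last target. There are 200 camera calls.

## Working session

There is one attempt and no reset: what is moved stays moved. The work goes in short steps, Python scripts to look and compute and a tool call to move; the robot and the scene stay as the last step left them, time stands still between calls to the robot, and variables do not carry over. Pictures are saved under pics/ and viewed, at most 10 in all, crops included, and the job is handed in when it is done.

Besides the shell and the picture viewer there is one more tool, called by a JSON object that holds its "op" and its "data", one argument or row to a line. jog_arm: Moves the arm, as the interface text tells. Its arguments: {"type":"object","properties":{"translation":{"type":"array","items":{"type":"array","items":{"type":"number","minimum":-1,"maximum":1}}},"angular":{"type":"array","items":{"type":"array","items":{"type":"number","minimum":-1,"maximum":1}}},"claw":{"type":"array","items":{"type":"number"}},"grip_force":{"type":"number"}},"required":["translation","angular","claw"]}

```bash
mkdir -p pics
cat > h.py <<'E'
import numpy as np, cv2
from scipy.spatial.transform import Rotation as Ro
from rig import bot
def proj(c,X):
    p=c["R"]@np.array(X)+c["t"]; f=200/np.tan(np.radians(c["fovy"])/2)
    return np.array([c["cx"]+f*p[0]/p[2],c["cy"]+f*p[1]/p[2]])
def ray(c,u,z):
    f=200/np.tan(np.radians(c["fovy"])/2)
    d=c["R"].T@np.array([(u[0]-c["cx"])/f,(u[1]-c["cy"])/f,1]); o=-c["R"].T@c["t"]
    return o+d*(z-o[2])/d[2]
def rel(target_pos,target_R):
    o=bot.get_obs(); R0=Ro.from_rotvec(o["orientation"])
    return R0.inv().apply(np.array(target_pos)-o["ee_pos"])/0.2, (R0.inv()*target_R).as_rotvec()/(np.pi/2)
E
python3 - <<'E'
from h import *
for n in ["scene","top"]:
    c=bot.capture(n); cv2.imwrite(f"pics/{n}0.png",c["image"])
    print(n,c["fovy"],-c["R"].T@c["t"])
    for q in ["crank_grip","crank_mouth","crank_knob","seat","shaft_tip","jaw","vise","vise_bed","frame","case","glue_at","screwbox_at","hammer_at"]:
        print(q,[(np.round(r["at"],3).tolist(),round(r["p"],2),proj(c,r["at"]).astype(int).tolist()) for r in bot.pinpoint(c,q)[:4]])
o=bot.get_obs();print(o["ee_pos"],o["orientation"],o["opening"])
E
```

```text
scene 45.71541346989395 [ 1.12218078 -0.7957882   1.23254314]
crank_grip [([0.395, -0.125, 0.064], 0.88, [238, 204]), ([0.569, -0.183, 0.087], 0.81, [271, 237]), ([0.437, -0.369, 0.04], 0.75, [198, 271]), ([0.742, -0.378, 0.043], 0.66, [282, 324])]
crank_mouth [([0.387, -0.127, 0.001], 0.81, [238, 216]), ([0.866, -0.14, 0.001], 0.81, [364, 287]), ([0.744, -0.375, 0.002], 0.8, [284, 331]), ([0.437, -0.372, -0.003], 0.71, [200, 279])]
crank_knob [([0.653, -0.177, 0.1], 0.88, [295, 245]), ([0.819, -0.078, 0.068], 0.74, [362, 253]), ([0.687, -0.383, 0.047], 0.64, [264, 315]), ([0.332, -0.179, 0.066], 0.58, [211, 207])]
seat [([0.538, 0.202, 0.094], 0.86, [330, 153])]
shaft_tip [([0.521, 0.208, 0.118], 0.61, [326, 145])]
jaw [([0.665, 0.131, 0.03], 0.76, [351, 194])]
vise [([0.589, 0.192, -0.0], 0.66, [340, 180]), ([0.672, 0.178, 0.03], 0.22, [359, 186])]
vise_bed [([0.669, 0.177, 0.028], 0.84, [359, 186]), ([0.59, 0.195, -0.0], 0.6, [341, 179])]
frame [([0.668, 0.194, 0.034], 0.87, [361, 182])]
case [([0.624, -0.181, -0.0], 0.88, [288, 261])]
glue_at [([0.634, 0.454, 0.02], 0.75, [386, 1
[... 799 characters left out ...]

shaft_tip [([0.519, 0.204, 0.12], 0.58, [225, 227]), ([0.494, -0.498, 0.022], 0.22, [477, 246])]
jaw [([0.663, 0.13, 0.03], 0.9, [259, 181]), ([0.57, -0.184, 0.028], 0.57, [368, 216])]
vise [([0.594, 0.19, 0.002], 0.66, [237, 205])]
vise_bed [([0.671, 0.176, 0.032], 0.72, [242, 177]), ([0.595, 0.193, 0.003], 0.17, [236, 205])]
frame []
case [([0.624, -0.179, -0.006], 0.71, [364, 199])]
glue_at [([0.629, 0.454, 0.024], 0.96, [144, 189])]
screwbox_at [([0.471, 0.45, 0.02], 0.9, [141, 245])]
hammer_at [([0.497, -0.498, 0.022], 0.94, [477, 245]), ([0.536, 0.205, 0.093], 0.74, [226, 222])]
[ 0.18624686 -0.544007    0.23871778] [-3.09894244e+00 -5.15773494e-01  2.53383705e-05] 0.08810065910172263
```

View pics/scene0.png

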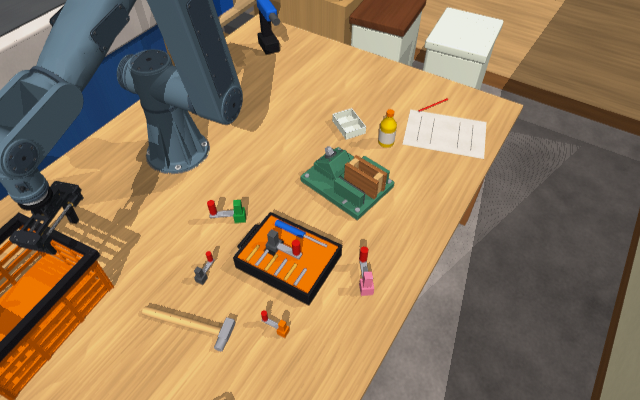

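View pics/top0.png

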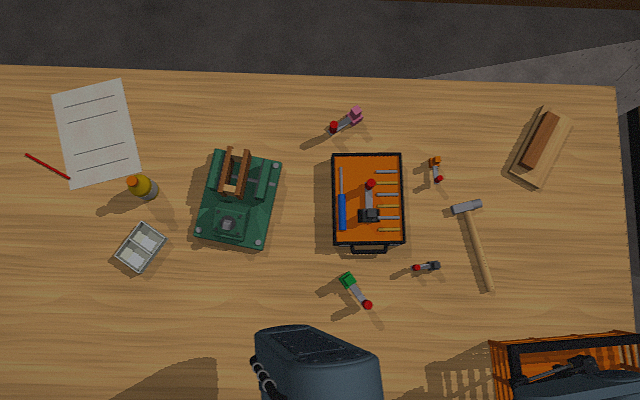

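The scene picture shows the dark crank in the orange case at about (274,245) with its red knob at (296,246). The vise shaft is at about (328,150). The top picture agrees: crank boss at (370,213), shaft at (226,225). The small dark crank at (430,266), outside the case, is a decoy. I'll move over the crank on the way to the vise.

{"op": "jog_arm", "data": {
  "translation": [
    [0.25,-0.14,-0.1],
    [0.5,-0.28,-0.1],
    [0.75,-0.42,-0.1],
    [1,-0.55,-0.1],
    [1,-0.55,-0.1]
  ],
  "angular": [
    [0,0,0.06],
    [0,0,0.12],
    [0,0,0.188],
    [0,0,0.188],
    [0,0,0.188]
  ],
  "claw": [-1,-1,-1,-1,-1]
}}

```text
t: 2.02
ee_pos: [0.3419, -0.3725, 0.259]
orientation: [-3.141, -0.063, -0.001]
contact_force: [-0.4, -0.6, 0.5]
opening: 0.0881
finger_force: 0.0
```

{"op": "jog_arm", "data": {
  "translation": [
    [0.2,-0.2,0],
    [0.4,-0.4,0],
    [0.6,-0.6,0],
    [0.8,-0.8,0],
    [1,-0.96,0],
    [1,-0.96,0],
    [1,-0.96,0]
  ],
  "angular": [
    [0,0,0],
    [0,0,0],
    [0,0,0],
    [0,0,0],
    [0,0,0],
    [0,0,0],
    [0,0,0]
  ],
  "claw": [-1,-1,-1,-1,-1,-1,-1]
}}

```text
t: 2.9
ee_pos: [0.5326, -0.1774, 0.2584]
orientation: [3.141, 0.054, -0.001]
contact_force: [-0.3, -0.5, -0.0]
opening: 0.0882
finger_force: 0.0
```

Run:
```python
from h import *
o=bot.get_obs();R=Ro.from_rotvec(o["orientation"]);print(o["t"],o["ee_pos"],R.as_matrix().round(3).tolist())
c=bot.capture("wrist"); cv2.imwrite("pics/w1.png",c["image"]); print(c["fovy"],-c["R"].T@c["t"],c["R"].round(2).tolist())
for q in ["crank_grip","crank_mouth","crank_knob","case","seat","shaft_tip"]:
    print(q,[(np.round(r["at"],4).tolist(),round(r["p"],2),proj(c,r["at"]).astype(int).tolist()) for r in bot.pinpoint(c,q)[:3]])
```

```text
2.9 [ 0.53261445 -0.17741963  0.25838725] [[0.999, 0.034, -0.001], [0.034, -0.999, -0.0], [-0.001, 0.0, -1.0]]
66.95684740843078 [ 0.6010467 -0.1756505  0.4043236] [[0.03, -1.0, 0.0], [-0.96, -0.03, 0.27], [-0.27, -0.01, -0.96]]
crank_grip [([0.4383, -0.3707, 0.0444], 0.75, [459, 252]), ([0.3948, -0.1262, 0.0625], 0.67, [269, 284])]
crank_mouth [([0.7391, -0.3744, -0.0002], 0.95, [487, 0]), ([0.4412, -0.3708, -0.0004], 0.93, [445, 237]), ([0.3898, -0.1246, -0.0021], 0.8, [274, 264])]
crank_knob [([0.3359, -0.1757, 0.0657], 0.91, [307, 326]), ([0.6479, -0.1769, 0.1009], 0.71, [316, 64]), ([0.681, -0.3767, 0.0444], 0.57, [502, 46])]
case [([0.6233, -0.1798, 0.0029], 0.85, [317, 98])]
seat []
shaft_tip [([0.5945, 0.1966, -0.0006], 0.18, [23, 112])]
```

View pics/w1.png

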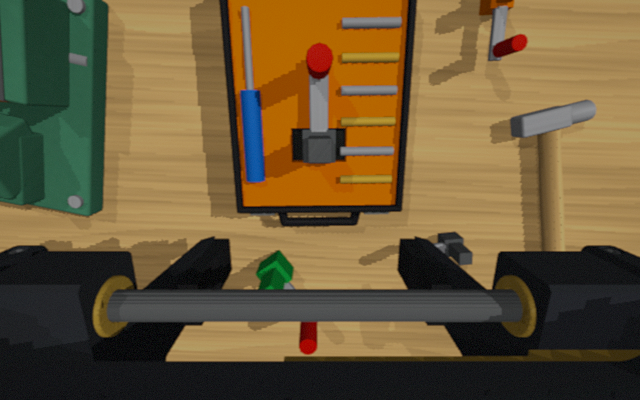

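The wrist picture shows the boss at about (320,145), the knob at (319,58) and the arm nearly vertical, so the crank's yaw is close to the tool's 2°. Next is a look at the shaft along its axis.

```bash
cat >> h.py <<'E'
def frame(yaw):
    "tool rotation aligned with seat: z along -shaft axis, x up the slope"
    xv=np.array([np.cos(yaw),np.sin(yaw),0]); zs=-0.5*xv+np.array([0,0,np.sqrt(.75)])
    xt=np.sqrt(.75)*xv+np.array([0,0,.5]); return xt,zs,Ro.from_matrix(np.c_[xt,np.cross(-zs,xt),-zs])
E
python3 - <<'E'
from h import *
c=bot.capture("wrist")
for u in [(320,145),(303,128),(337,162)]: print(ray(c,u,.114))
for u in [(319,58)]: print(ray(c,u,.123))
xt,zs,R=frame(np.radians(-11.2)); tip=np.array([.521,.206,.118])
T=tip+.11*zs-.03*xt; print(T,rel(T,R))
t=bot.capture("top"); s=bot.capture("scene")
for q in ["seat","shaft_tip","vise","vise_bed","jaw"]:
    print(q,[np.round(bot.pinpoint(k,q)[0]["at"],3).tolist() for k in(t,s) if bot.pinpoint(k,q)])
E
```

```text
[ 0.57608633 -0.18206471  0.114     ]
[ 0.59122416 -0.16559986  0.114     ]
[ 0.56048662 -0.19903194  0.114     ]
[ 0.64999964 -0.17825415  0.123     ]
[0.4415615  0.22172925 0.19826279] (array([-0.38929559, -2.00776886,  0.30262624]), array([-0.03807164,  0.33174372,  0.14237314]))
seat [[0.532, 0.208, 0.095], [0.537, 0.201, 0.093]]
shaft_tip [[0.52, 0.205, 0.119], [0.521, 0.208, 0.115]]
vise [[0.597, 0.191, 0.003], [0.587, 0.193, -0.001]]
vise_bed [[0.672, 0.179, 0.033], [0.668, 0.178, 0.031]]
jaw [[0.661, 0.126, 0.029], [0.664, 0.13, 0.03]]
```

{"op": "jog_arm", "data": {
  "translation": [
    [-0.1,-0.25,0],
    [-0.2,-0.5,0],
    [-0.3,-0.75,0],
    [-0.39,-1,0],
    [-0.39,-1,0]
  ],
  "angular": [
    [0,0,0],
    [0,0,0],
    [0,0,0],
    [0,0,0],
    [0,0,0]
  ],
  "claw": [-1,-1,-1,-1,-1]
}}

```text
t: 5.03
ee_pos: [0.4471, 0.0234, 0.2589]
orientation: [-3.141, -0.061, -0.001]
contact_force: [-0.2, -0.5, -0.2]
opening: 0.0882
finger_force: 0.0
```

{"op": "jog_arm", "data": {
  "translation": [
    [0,-0.25,0.05],
    [0,-0.5,0.15],
    [0,-0.75,0.22],
    [0,-1,0.3],
    [0,-1,0.3],
    [0,-1,0.3],
    [0,-1,0.3]
  ],
  "angular": [
    [-0.01,0.09,0.04],
    [-0.02,0.18,0.08],
    [-0.03,0.26,0.11],
    [-0.038,0.332,0.142],
    [-0.038,0.332,0.142],
    [-0.038,0.332,0.142],
    [-0.038,0.332,0.142]
  ],
  "claw": [-1,-1,-1,-1,-1,-1,-1]
}}

```text
t: 5.9
ee_pos: [0.4422, 0.22, 0.1992]
orientation: [2.973, -0.29, 0.797]
contact_force: [-0.3, 0.0, 0.4]
opening: 0.0886
finger_force: 0.0
```

Run:
```python
from h import *
o=bot.get_obs();print(o["t"],o["ee_pos"],o["q"])
c=bot.capture("wrist"); import pickle; pickle.dump(c,open("w2.pkl","wb"))
for q in ["seat","shaft_tip","vise","vise_bed","jaw"]:
    print(q,[(np.round(r["at"],4).tolist(),round(r["p"],2),proj(c,r["at"]).astype(int).tolist()) for r in bot.pinpoint(c,q)[:3]])
u=proj(c,[.522,.206,.117]).astype(int); print(u)
x0=max(0,min(440,u[0]-100));y0=max(0,min(250,u[1]-75))
im=cv2.resize(c["image"][y0:y0+150,x0:x0+200],None,fx=4,fy=4,interpolation=cv2.INTER_CUBIC);print(x0,y0)
cv2.imwrite("pics/w2.png",im)
```

```text
5.9 [0.44216439 0.21998383 0.199174  ] [ 0.39980384 -0.18110792  2.14379752 -0.41143255  0.77625024  2.40180249]
seat [([0.5374, 0.1994, 0.0957], 0.85, [314, 157]), ([0.5915, 0.1977, -0.0009], 0.52, [307, 148])]
shaft_tip [([0.5236, 0.2006, 0.1137], 0.66, [316, 163])]
vise [([0.5895, 0.1997, 0.0002], 0.69, [306, 149])]
vise_bed []
jaw [([0.6604, 0.1278, 0.03], 0.62, [351, 78])]
[310 165]
210 90
```

View pics/w2.png

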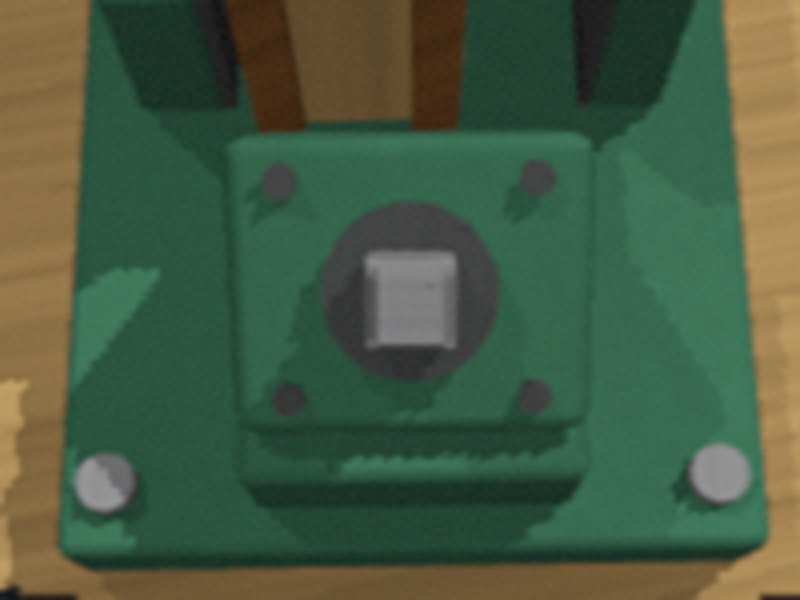

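The crop shows the square shaft at (411,298), which is pixel (313,164.5) in the full picture. Its edges lie along the image axes to within about 1–2°, and so does the drive head. The assumed yaw of -11.2° is good, and the shaft is square to the vise.

Run:
```python
from h import *; import pickle
c=pickle.load(open("w2.pkl","rb")); o=bot.get_obs(); R0=Ro.from_rotvec(o["orientation"]);print(R0.as_matrix().round(3).tolist())
xt,zs,R=frame(np.radians(-11.2)); print(xt,zs)
for z in (.0925,.0945): print("collar",ray(c,(312.5,162.7),z))
for z in (.115,.117): print("tip",ray(c,(313.2,164.5),z))
for p in ([.534,.203,.0945],[.521,.2055,.117]): print(proj(c,p))
T=np.array([.573,-.182,.20]); print(rel(T,Ro.from_matrix(np.array([[np.cos(.035),np.sin(.035),0],[np.sin(.035),-np.cos(.035),0],[0,0,-1]]))))
```

```text
[[0.849, -0.194, 0.491], [-0.168, -0.981, -0.097], [0.501, -0.0, -0.866]]
[ 0.84953208 -0.16821188  0.5       ] [-0.49047758  0.09711718  0.8660254 ]
collar [0.53382636 0.20238187 0.0925    ]
collar [0.53303937 0.20252792 0.0945    ]
tip [0.52322513 0.20375123 0.115     ]
tip [0.5224524  0.20389951 0.117     ]
[311.80960341 161.85103809]
[311.69303012 166.40053022]
(array([0.8968311 , 1.84450107, 0.51269666]), array([ 0.03819225, -0.33228193, -0.1432857 ]))
```

{"op": "jog_arm", "data": {
  "translation": [
    [0.1,0.23,0.03],
    [0.22,0.46,0.1],
    [0.33,0.69,0.18],
    [0.45,0.92,0.25],
    [0.45,0.92,0.25]
  ],
  "angular": [
    [0.01,-0.09,-0.04],
    [0.02,-0.18,-0.08],
    [0.03,-0.26,-0.11],
    [0.038,-0.332,-0.143],
    [0.038,-0.332,-0.143]
  ],
  "claw": [-1,-1,-1,-1,-1]
}}

```text
t: 6.82
ee_pos: [0.5093, 0.0156, 0.1995]
orientation: [3.141, 0.048, -0.003]
contact_force: [-1.1, 0.5, -0.2]
opening: 0.0881
finger_force: 0.0
```

{"op": "jog_arm", "data": {
  "translation": [
    [0.07,0.25,0],
    [0.14,0.5,0],
    [0.21,0.75,0],
    [0.29,1,0],
    [0.29,1,0],
    [0.29,1,0]
  ],
  "angular": [
    [0,0,0],
    [0,0,0],
    [0,0,0],
    [0,0,0],
    [0,0,0],
    [0,0,0]
  ],
  "claw": [-1,-1,-1,-1,-1,-1]
}}

```text
t: 7.58
ee_pos: [0.5715, -0.1764, 0.2003]
orientation: [-3.141, -0.056, 0.001]
contact_force: [0.2, 0.2, -0.5]
opening: 0.088
finger_force: 0.0
```

Run:
```python
from h import *
o=bot.get_obs();print(o["t"],o["ee_pos"],o["q"],Ro.from_rotvec(o["orientation"]).as_matrix().round(3).tolist())
c=bot.capture("wrist"); import pickle; pickle.dump(c,open("w3.pkl","wb"))
for q in ["crank_grip","crank_mouth","crank_knob"]:
    print(q,[(np.round(r["at"],4).tolist(),round(r["p"],2),proj(c,r["at"]).astype(int).tolist()) for r in bot.pinpoint(c,q)[:3]])
u=proj(c,[.59,-.182,.1]).astype(int); x0=max(0,min(440,u[0]-100));y0=max(0,min(250,u[1]-75)); print(x0,y0)
cv2.imwrite("pics/w3.png",cv2.resize(c["image"][y0:y0+150,x0:x0+200],None,fx=4,fy=4,interpolation=cv2.INTER_CUBIC))
```

```text
7.575 [ 0.57153691 -0.17641534  0.20028109] [-4.97633597e-01  2.67190097e-01  1.58348068e+00  9.90970539e-06
  1.29133311e+00  1.03737575e+00] [[0.999, 0.036, -0.0], [0.036, -0.999, 0.0], [-0.0, -0.0, -1.0]]
crank_grip [([0.3942, -0.1256, 0.0621], 0.94, [262, 342]), ([0.736, -0.3747, 0.0417], 0.81, [542, 13]), ([0.574, -0.1807, 0.0888], 0.7, [318, 195])]
crank_mouth [([0.739, -0.379, 0.0004], 0.67, [517, 23]), ([0.3949, -0.122, -0.0008], 0.62, [267, 308]), ([0.5753, -0.1825, 0.0328], 0.6, [319, 181])]
crank_knob [([0.6494, -0.1773, 0.0998], 0.8, [317, 104]), ([0.6801, -0.3786, 0.0459], 0.68, [535, 80]), ([0.4319, -0.3126, 0.0474], 0.56, [428, 310])]
220 105
```

View pics/w3.png

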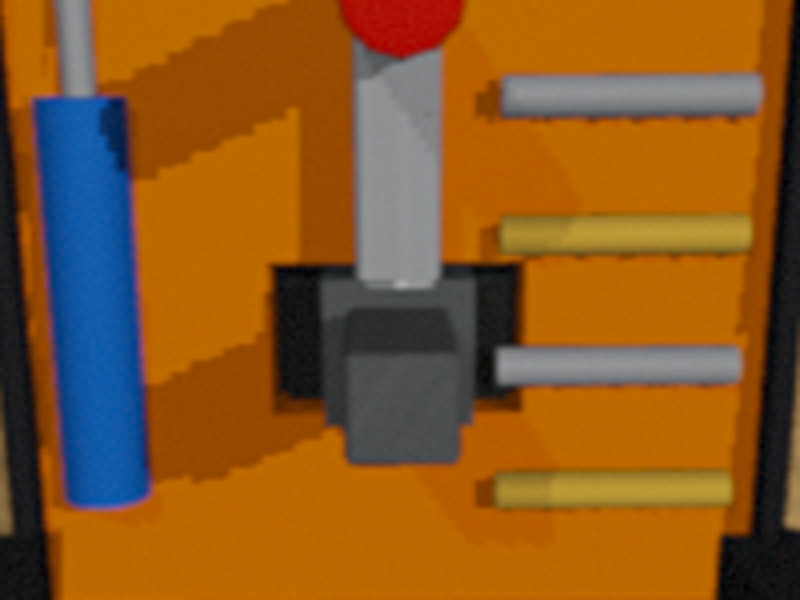

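The crop shows the boss top centred at (403,407), which is full pixel (320.75,206.75). Its edges are square to the picture, so the tool yaw matches the crank.

Run:
```python
from h import *; import pickle
c=pickle.load(open("w3.pkl","rb")); B=ray(c,(320.75,206.75),.114); print(B, ray(c,(318.5,206.75),.114))
o=bot.get_obs(); print(rel([B[0],B[1],.0715],Ro.from_rotvec(o["orientation"])))
```

```text
[ 0.57120728 -0.18239739  0.114     ] [ 0.57114429 -0.18059612  0.114     ]
(array([-0.00476122,  0.03169227,  0.64601855]), array([0., 0., 0.]))
```

{"op": "jog_arm", "data": {
  "translation": [
    [0,0.03,0.2],
    [0,0.03,0.35],
    [0,0.03,0.35],
    [0,0.03,0.35]
  ],
  "angular": [
    [0,0,0],
    [0,0,0],
    [0,0,0],
    [0,0,0]
  ],
  "claw": [-1,-1,-1,-1]
}}

```text
t: 8.28
ee_pos: [0.573, -0.1833, 0.1319]
orientation: [3.14, 0.058, 0.002]
contact_force: [0.5, 0.7, -0.2]
opening: 0.0885
finger_force: 0.0
```

{"op": "jog_arm", "data": {
  "translation": [
    [-0.005,-0.003,0.15],
    [-0.005,-0.003,0.25],
    [-0.005,-0.003,0.3],
    [-0.005,-0.003,0.3],
    [-0.005,-0.003,0.3],
    [-0.005,-0.003,0.3],
    [-0.005,-0.003,0.3],
    [-0.005,-0.003,0.3],
    [-0.005,-0.003,0.3]
  ],
  "angular": [
    [0,0,0],
    [0,0,0],
    [0,0,0],
    [0,0,0],
    [0,0,0],
    [0,0,0],
    [0,0,0],
    [0,0,0],
    [0,0,0]
  ],
  "claw": [-1,-1,-1,0.4,0.6,1,1,1,1],
  "grip_force": 60
}}

```text
t: 9.4
ee_pos: [0.5713, -0.183, 0.0706]
orientation: [3.141, 0.057, -0.0]
contact_force: [-0.3, 0.2, 0.1]
opening: 0.0302
finger_force: 0.0
```

{"op": "jog_arm", "data": {
  "translation": [
    [0,0,0],
    [0,0,0],
    [0,0,0],
    [0,0,0]
  ],
  "angular": [
    [0,0,0],
    [0,0,0],
    [0,0,0],
    [0,0,0]
  ],
  "claw": [1,1,1,1]
}}

```text
t: 9.9
ee_pos: [0.5713, -0.1826, 0.0705]
orientation: [-3.141, -0.057, 0.0]
contact_force: [-0.4, 3.7, 2.0]
opening: 0.0236
finger_force: 60.0
```

{"op": "jog_arm", "data": {
  "translation": [
    [0,0,-0.02],
    [0.004,0,-0.04],
    [-0.004,0,-0.06],
    [0.004,0,-0.08],
    [-0.004,0,-0.1],
    [0,0,-0.12],
    [0,0,-0.14]
  ],
  "angular": [
    [0,0,0],
    [0,0,0],
    [0,0,0],
    [0,0,0],
    [0,0,0],
    [0,0,0],
    [0,0,0]
  ],
  "claw": [1,1,1,1,1,1,1]
}}

```text
t: 10.78
ee_pos: [0.5719, -0.1834, 0.0996]
orientation: [3.14, 0.056, 0.002]
contact_force: [0.2, -0.9, -5.3]
opening: 0.0235
finger_force: 60.0
```

{"op": "jog_arm", "data": {
  "translation": [
    [0,0,-0.25],
    [0,0,-0.5],
    [0,0,-0.6],
    [0,-0.25,-0.6],
    [0,-0.5,-0.6],
    [0,-0.75,-0.6],
    [0,-1,-0.6],
    [0,-1,-0.6]
  ],
  "angular": [
    [0,0,0],
    [0,0,0],
    [0,0,0],
    [0,0,0],
    [0,0,0],
    [0,0,0],
    [0,0,0],
    [0,0,0]
  ],
  "claw": [1,1,1,1,1,1,1,1]
}}

```text
t: 11.78
ee_pos: [0.5638, 0.0203, 0.2191]
orientation: [-3.141, -0.064, -0.001]
contact_force: [-0.8, -0.4, -4.3]
opening: 0.0236
finger_force: 60.0
```

Run:
```python
from h import *
o=bot.get_obs();print(o["t"],o["ee_pos"],o["opening"],o["contact_force"])
xt,zs,R=frame(np.radians(-11.2)); seat=np.array([.534,.202,.094])
print(rel(seat+.105*zs,R),seat+.105*zs)
c=bot.capture("wrist")
R0=Ro.from_rotvec(o["orientation"])
for q in ["crank_grip","crank_mouth","crank_knob"]:
    print(q,[(np.round(R0.inv().apply(r["at"]-o["ee_pos"]),4).tolist(),round(r["p"],2)) for r in bot.pinpoint(c,q)[:3]])
```

```text
11.775 [0.56378597 0.02032291 0.21906141] 0.023630733465222504 [-0.78296256 -0.39057956 -4.32753365]
(array([-0.36724085, -0.97503653,  0.17069727]), array([-0.03960914,  0.33132888,  0.14678734])) [0.48249985 0.2121973  0.18493267]
crank_grip [([0.0001, -0.0023, -0.0184], 0.55)]
crank_mouth [([0.0493, 0.2006, 0.2167], 0.41)]
crank_knob [([0.0791, -0.0006, -0.032], 0.75)]
```

{"op": "jog_arm", "data": {
  "translation": [
    [-0.1,-0.25,0],
    [-0.2,-0.5,0],
    [-0.3,-0.75,0.05],
    [-0.367,-0.975,0.1],
    [-0.367,-0.975,0.17],
    [-0.367,-0.975,0.17],
    [-0.367,-0.975,0.17],
    [-0.367,-0.975,0.17]
  ],
  "angular": [
    [-0.01,0.09,0.04],
    [-0.02,0.18,0.08],
    [-0.03,0.26,0.11],
    [-0.04,0.331,0.147],
    [-0.04,0.331,0.147],
    [-0.04,0.331,0.147],
    [-0.04,0.331,0.147],
    [-0.04,0.331,0.147]
  ],
  "claw": [1,1,1,1,1,1,1,1]
}}

```text
t: 12.98
ee_pos: [0.485, 0.2082, 0.1854]
orientation: [2.969, -0.302, 0.795]
contact_force: [-0.6, -0.2, -4.5]
opening: 0.0236
finger_force: 60.0
```

```bash
cat >> h.py <<'E'
def st():
    o=bot.get_obs(); xt,zs,R=frame(np.radians(-11.2)); seat=np.array([.534,.202,.094])
    d=o["ee_pos"]-.041*zs-seat; A=np.c_[xt,np.cross(-zs,xt),zs]
    print("t",o["t"],"mouth-seat mm (x,ytool,zs)",(A.T@d*1000).round(1),"F",(A.T@o["contact_force"]).round(1),"T",(A.T@o["wrist_torque"]).round(2),
      "rotdev deg",np.degrees((R.inv()*Ro.from_rotvec(o["orientation"])).as_rotvec()).round(1),"open",round(o["opening"]*1000,1),"q6",round(o["q"][5],2))
E
python3 - <<'E'
from h import *
st()
c=bot.capture("scene")
for n,c in (("scene",c),("top",bot.capture("top"))):
  for q in ["crank_mouth","crank_grip","crank_knob","shaft_tip"]:
    print(n,q,[(np.round(r["at"],3).tolist(),round(r["p"],2)) for r in bot.pinpoint(c,q) if r["at"][1]>0])
c=bot.capture("scene");u=proj(c,[.52,.21,.15]).astype(int)
cv2.imwrite("pics/s4.png",cv2.resize(c["image"][u[1]-60:u[1]+60,u[0]-80:u[0]+80],None,fx=5,fy=5,interpolation=cv2.INTER_CUBIC)[:600])
E
```

```text
t 12.975 mouth-seat mm (x,ytool,zs) [ 3.   3.5 62.8] F [-2.8  0.3 -3.6] T [ 0.07 -0.66 -0.01] rotdev deg [-0.3 -0.   0.3] open 23.6 q6 2.36
scene crank_mouth [([0.509, 0.206, 0.145], 0.86)]
scene crank_grip [([0.472, 0.212, 0.203], 0.61)]
scene crank_knob [([0.544, 0.199, 0.249], 0.63)]
scene shaft_tip [([0.52, 0.209, 0.117], 0.69)]
top crank_mouth [([0.507, 0.202, 0.152], 0.9)]
top crank_grip [([0.475, 0.208, 0.201], 0.6)]
top crank_knob [([0.544, 0.198, 0.25], 0.88)]
top shaft_tip [([0.518, 0.203, 0.117], 0.95)]
```

View pics/s4.png

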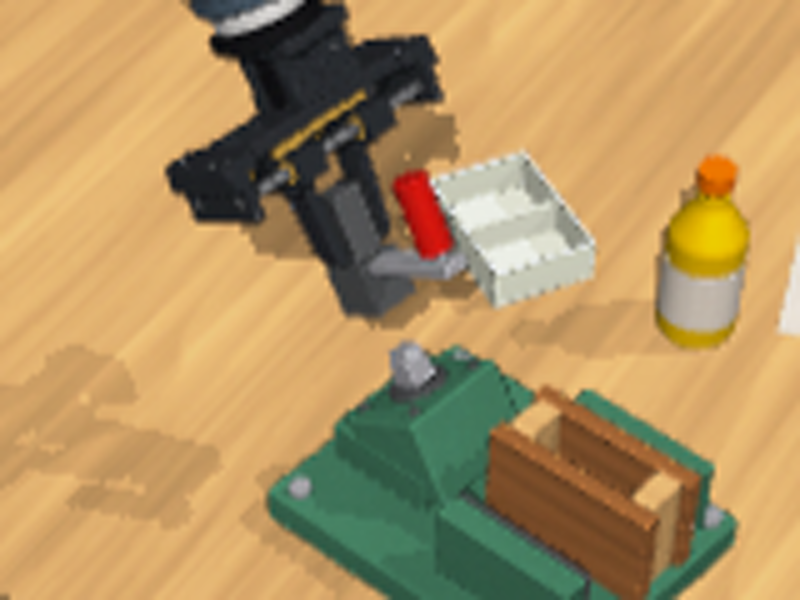

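The crop shows the crank held upright over the leaning shaft, with its hub at (370,290) and the shaft at (410,365). The arm points up the slope and nothing is touching. I'll centre it and descend.

{"op": "jog_arm", "data": {
  "translation": [
    [-0.015,-0.018,0],
    [-0.015,-0.018,0.06],
    [-0.015,-0.018,0.12],
    [-0.015,-0.018,0.16],
    [-0.015,-0.018,0.16],
    [-0.015,-0.018,0.16]
  ],
  "angular": [
    [0,0,0],
    [0,0,0],
    [0,0,0],
    [0,0,0],
    [0,0,0],
    [0,0,0]
  ],
  "claw": [1,1,1,1,1,1]
}}

```text
t: 14.28
ee_pos: [0.4976, 0.2099, 0.1551]
orientation: [2.97, -0.299, 0.794]
contact_force: [0.0, 0.2, -4.5]
opening: 0.0235
finger_force: 60.0
```

```bash
python3 -c "
from h import *
st()
for n in ('scene','top'):
  c=bot.capture(n)
  for q in ['crank_mouth','shaft_tip','seat']:
    print(n,q,[(np.round(r['at'],3).tolist(),round(r['p'],2)) for r in bot.pinpoint(c,q) if r['at'][1]>0])
"
```

```text
t 14.275 mouth-seat mm (x,ytool,zs) [-1.7 -0.7 30.5] F [-2.3 -0.2 -3.9] T [ 0.05 -0.66 -0.06] rotdev deg [-0.2 -0.1  0.2] open 23.5 q6 2.39
scene crank_mouth [([0.519, 0.209, 0.119], 0.68), ([0.485, 0.21, 0.172], 0.53), ([0.667, 0.174, 0.032], 0.16)]
scene shaft_tip [([0.521, 0.208, 0.116], 0.79), ([0.522, 0.205, 0.118], 0.69)]
scene seat [([0.538, 0.204, 0.094], 0.85)]
top crank_mouth [([0.52, 0.201, 0.122], 0.84)]
top shaft_tip [([0.521, 0.202, 0.117], 0.62)]
top seat [([0.534, 0.206, 0.094], 0.9)]
```

{"op": "jog_arm", "data": {
  "translation": [
    [0.006,0.002,0.01],
    [0.006,0.002,0.025],
    [0.006,0.002,0.04],
    [0.006,0.002,0.055],
    [0.006,0.002,0.07],
    [0.006,0.002,0.07]
  ],
  "angular": [
    [0,0,0],
    [0,0,0],
    [0,0,0],
    [0,0,0],
    [0,0,0],
    [0,0,0]
  ],
  "claw": [1,1,1,1,1,1]
}}

```text
t: 15.42
ee_pos: [0.5057, 0.2084, 0.1436]
orientation: [2.97, -0.298, 0.795]
contact_force: [1.9, 4.0, -6.0]
opening: 0.0234
finger_force: 60.0
```

```bash
python3 -c "
from h import *
st()"
```

```text
t 15.425 mouth-seat mm (x,ytool,zs) [-0.3 -0.8 16.5] F [-2.  -4.3 -5.7] T [ 0.81 -0.52 -0.  ] rotdev deg [-0.2 -0.   0.2] open 23.4 q6 2.4
```

{"op": "jog_arm", "data": {
  "translation": [
    [0,-0.008,0],
    [0,-0.008,0.015],
    [0,-0.008,0.03],
    [0,-0.008,0.03]
  ],
  "angular": [
    [0,0,0],
    [0,0,0],
    [0,0,0],
    [0,0,0]
  ],
  "claw": [1,1,1,1]
}}

```text
t: 15.92
ee_pos: [0.5084, 0.2087, 0.1379]
orientation: [2.97, -0.299, 0.793]
contact_force: [-0.5, -0.0, -3.1]
opening: 0.024
finger_force: 60.0
```

```bash
python3 -c "
from h import *
st()"
```

```text
t 15.925 mouth-seat mm (x,ytool,zs) [-0.9 -1.6 10.2] F [-2.   0.1 -2.4] T [ 0.02 -0.67  0.01] rotdev deg [-0.3 -0.1  0.2] open 24.0 q6 2.41
```

Sliding in freely now, and no rotation jam. I'll press home.

{"op": "jog_arm", "data": {
  "translation": [
    [0,0,0.015],
    [0,0,0.03],
    [0,0,0.045],
    [0,0,0.055],
    [0,0,0.055]
  ],
  "angular": [
    [0,0,0],
    [0,0,0],
    [0,0,0],
    [0,0,0],
    [0,0,0]
  ],
  "claw": [1,1,1,1,1]
}}

```text
t: 16.55
ee_pos: [0.5134, 0.2079, 0.1298]
orientation: [2.969, -0.298, 0.793]
contact_force: [-14.8, -1.0, 12.0]
opening: 0.0231
finger_force: 60.0
```

```bash
python3 -c "
from h import *
st()"
```

```text
t 16.55 mouth-seat mm (x,ytool,zs) [-0.6 -1.8  0.6] F [-6.4  3.9 17.5] T [-0.61 -1.39  0.02] rotdev deg [-0.3 -0.1  0.2] open 23.1 q6 2.42
```

The crank is home: the collar pushes back with about 20 N along the axis. I'll release, slide along the arm to the knob with the fingers open, and grip it.

{"op": "jog_arm", "data": {
  "translation": [
    [0,0,-0.01],
    [0,0,-0.01],
    [0,0,-0.01],
    [0,0,-0.02],
    [0,0,-0.035],
    [0.1,0,-0.035],
    [0.2,0,-0.035],
    [0.3,0,-0.035],
    [0.4,0,-0.035],
    [0.4,0,-0.035],
    [0.4,0,-0.035]
  ],
  "angular": [
    [0,0,0],
    [0,0,0],
    [0,0,0],
    [0,0,0],
    [0,0,0],
    [0,0,0],
    [0,0,0],
    [0,0,0],
    [0,0,0],
    [0,0,0],
    [0,0,0]
  ],
  "claw": [-1,-1,-1,-1,-1,-1,-1,-1,-1,-1,-1],
  "grip_force": 25
}}

```text
t: 17.92
ee_pos: [0.5775, 0.1947, 0.1741]
orientation: [2.97, -0.298, 0.792]
contact_force: [0.4, -0.0, 0.0]
opening: 0.0883
finger_force: 0.0
```

Run:
```python
from h import *
st(); xt,zs,R=frame(np.radians(-11.2))
o=bot.get_obs();R0=Ro.from_rotvec(o["orientation"])
for n in ('scene','top','wrist'):
  c=bot.capture(n)
  for q in ['crank_mouth','crank_knob']:
    print(n,q,[(np.round(R0.inv().apply(r['at']-o["ee_pos"]),3).tolist(),round(r['p'],2)) for r in bot.pinpoint(c,q) if r['at'][1]>.1])
cv2.imwrite("pics/w5.png",c["image"])
```

```text
t 17.925 mouth-seat mm (x,ytool,zs) [78.3 -1.3  6.3] F [ 0.3 -0.1 -0.2] T [ 0.   -0.27 -0.05] rotdev deg [-0.2 -0.1  0.2] open 88.3 q6 2.24
scene crank_mouth [([-0.078, 0.002, 0.048], 0.75), ([-0.214, -0.232, 0.053], 0.65)]
scene crank_knob [([0.002, -0.0, -0.019], 0.74), ([0.011, -0.002, 0.171], 0.5)]
top crank_mouth [([-0.075, 0.001, 0.05], 0.52)]
top crank_knob [([0.004, 0.002, -0.018], 0.7)]
wrist crank_mouth []
wrist crank_knob [([0.004, 0.001, -0.03], 0.7)]
```

View pics/w5.png

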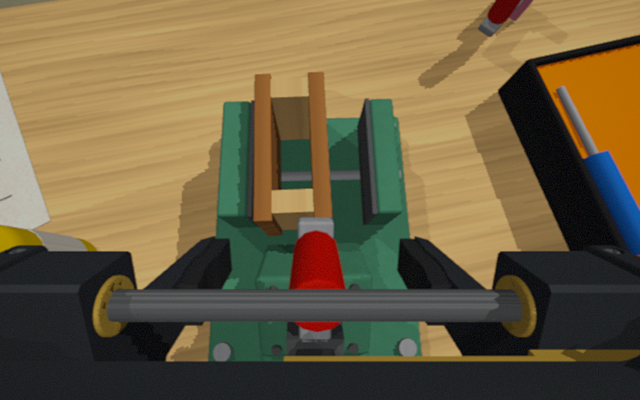

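The wrist picture shows the red knob midway between the fingers at (317,275). The frame stands loose, nearer the left (fixed) jaw, with a gap to the moving jaw on the right. I'll grip the knob and try 45° clockwise, which runs from tool x towards tool y.

{"op": "jog_arm", "data": {
  "translation": [
    [0.006,0,0],
    [0.006,0,0],
    [0.006,0,0],
    [0.006,0,0],
    [0.006,0,0],
    [0.006,0,0],
    [0.006,0,0],
    [0.006,0,0]
  ],
  "angular": [
    [0,0,0],
    [0,0,0],
    [0,0,0],
    [0,0,0],
    [0,0,0],
    [0,0,0],
    [0,0,0],
    [0,0,0]
  ],
  "claw": [1,1,1,1,1,1,1,1],
  "grip_force": 50
}}

```text
t: 19.38
ee_pos: [0.5795, 0.1946, 0.1754]
orientation: [2.97, -0.298, 0.794]
contact_force: [-0.2, -0.1, 0.7]
opening: 0.0226
finger_force: 50.0
```

{"op": "jog_arm", "data": {
  "translation": [
    [-0.0034,0.052,0],
    [-0.0136,0.1035,0],
    [-0.0304,0.153,0],
    [-0.0536,0.2,0],
    [-0.083,0.2435,0],
    [-0.1172,0.2828,0]
  ],
  "angular": [
    [0,0,0],
    [0,0,0],
    [0,0,0],
    [0,0,0],
    [0,0,0],
    [0,0,0]
  ],
  "claw": [1,1,1,1,1,1]
}}

```text
t: 20.12
ee_pos: [0.5491, 0.1433, 0.1645]
orientation: [2.97, -0.299, 0.799]
contact_force: [5.4, 6.8, -5.9]
opening: 0.0229
finger_force: 50.0
```

```bash
python3 -c "
from h import *
st()"
```

```text
t 20.125 mouth-seat mm (x,ytool,zs) [58.  54.7  7. ] F [ 0.5 -7.7 -7.1] T [ 1.18  0.27 -0.05] rotdev deg [-0.1  0.1  0.3] open 22.9 q6 2.11
```

{"op": "jog_arm", "data": {
  "translation": [
    [-0.0828,0.0636,0.003],
    [-0.1793,0.1035,0.005],
    [-0.2828,0.1172,0.005],
    [-0.3864,0.1035,0.005],
    [-0.4828,0.0636,0.005],
    [-0.5657,0,0.005],
    [-0.6293,-0.0828,0.005],
    [-0.6692,-0.1793,0.005],
    [-0.6828,-0.2828,0.005],
    [-0.6692,-0.3864,0.005],
    [-0.6293,-0.4828,0.005],
    [-0.5657,-0.5657,0.005]
  ],
  "angular": [
    [0,0,0],
    [0,0,0],
    [0,0,0],
    [0,0,0],
    [0,0,0],
    [0,0,0],
    [0,0,0],
    [0,0,0],
    [0,0,0],
    [0,0,0],
    [0,0,0],
    [0,0,0]
  ],
  "claw": [1,1,1,1,1,1,1,1,1,1,1,1]
}}

```text
t: 21.62
ee_pos: [0.4731, 0.2719, 0.1051]
orientation: [2.967, -0.298, 0.786]
contact_force: [-8.8, -7.7, 7.7]
opening: 0.0231
finger_force: 50.0
```

```bash
python3 -c "
from h import *
st()
for n in ('scene','top'):
  c=bot.capture(n)
  for q in ['crank_mouth','crank_knob','jaw','frame']:
    print(n,q,[(np.round(r['at'],3).tolist(),round(r['p'],2)) for r in bot.pinpoint(c,q) if r['at'][1]>.1])
"
```

```text
t 21.625 mouth-seat mm (x,ytool,zs) [-58.  -56.8   5.3] F [-2.3  9.2 10.2] T [-1.67 -0.21  0.03] rotdev deg [-0.5 -0.3  0.2] open 23.1 q6 2.69
scene crank_mouth [([0.536, 0.203, 0.092], 0.72)]
scene crank_knob [([0.465, 0.273, 0.121], 0.62), ([0.464, 0.452, 0.02], 0.6)]
scene jaw [([0.668, 0.146, 0.032], 0.85)]
scene frame [([0.666, 0.141, 0.03], 0.69), ([0.671, 0.195, 0.03], 0.66)]
top crank_mouth [([0.533, 0.2, 0.095], 0.84)]
top crank_knob [([0.466, 0.272, 0.125], 0.74), ([0.534, 0.204, 0.098], 0.33)]
top jaw []
top frame [([0.672, 0.194, 0.032], 0.65)]
```

{"op": "jog_arm", "data": {
  "translation": [
    [0.0828,-0.0636,-0.005],
    [0.1793,-0.1035,-0.006],
    [0.2828,-0.1172,-0.006],
    [0.3864,-0.1035,-0.005],
    [0.4828,-0.0636,-0.004],
    [0.5657,0,-0.003],
    [0.6293,0.0828,-0.002],
    [0.6692,0.1793,-0.001],
    [0.6828,0.2828,0],
    [0.6692,0.3864,0.001],
    [0.6293,0.4828,0.002],
    [0.5657,0.5657,0.002]
  ],
  "angular": [
    [0,0,0],
    [0,0,0],
    [0,0,0],
    [0,0,0],
    [0,0,0],
    [0,0,0],
    [0,0,0],
    [0,0,0],
    [0,0,0],
    [0,0,0],
    [0,0,0],
    [0,0,0]
  ],
  "claw": [1,1,1,1,1,1,1,1,1,1,1,1]
}}

```text
t: 23.62
ee_pos: [0.5505, 0.1433, 0.1644]
orientation: [2.971, -0.299, 0.803]
contact_force: [4.6, 9.2, -3.1]
opening: 0.0231
finger_force: 50.0
```

```bash
python3 -c "
from h import *
st()
for n in ('scene','top'):
  c=bot.capture(n)
  for q in ['crank_mouth','jaw','frame']:
    print(n,q,[(np.round(r['at'],3).tolist(),round(r['p'],2)) for r in bot.pinpoint(c,q) if r['at'][1]>.1])
"
```

```text
t 23.625 mouth-seat mm (x,ytool,zs) [59.1 54.4  6.2] F [ 0.8 -9.9 -4.1] T [ 1.91 -0.11 -0.03] rotdev deg [-0.   0.2  0.3] open 23.1 q6 2.12
scene crank_mouth [([0.536, 0.204, 0.093], 0.74)]
scene jaw [([0.669, 0.154, 0.03], 0.73), ([0.542, 0.146, 0.182], 0.63)]
scene frame [([0.671, 0.196, 0.03], 0.73)]
top crank_mouth []
top jaw [([0.667, 0.153, 0.03], 0.6)]
top frame [([0.672, 0.196, 0.033], 0.65)]
```

{"op": "jog_arm", "data": {
  "translation": [
    [-0.0828,0.0636,0.002],
    [-0.1793,0.1035,0.002],
    [-0.2828,0.1172,0.001],
    [-0.3864,0.1035,0],
    [-0.4828,0.0636,-0.001],
    [-0.5657,0,-0.002],
    [-0.6293,-0.0828,-0.003],
    [-0.6692,-0.1793,-0.004],
    [-0.6828,-0.2828,-0.004]
  ],
  "angular": [
    [0,0,0],
    [0,0,0],
    [0,0,0],
    [0,0,0],
    [0,0,0],
    [0,0,0],
    [0,0,0],
    [0,0,0],
    [0,0,0]
  ],
  "claw": [1,1,1,1,1,1,1,1,1]
}}

```text
t: 25.15
ee_pos: [0.4438, 0.2213, 0.095]
orientation: [2.967, -0.298, 0.792]
contact_force: [7.1, -9.8, 4.2]
opening: 0.0229
finger_force: 50.0
```

```bash
python3 -c "
from h import *
st()
for n in ('scene','top'):
  c=bot.capture(n)
  for q in ['jaw','frame']:
    print(n,q,[(np.round(r['at'],3).tolist(),round(r['p'],2)) for r in bot.pinpoint(c,q) if r['at'][1]>.1])
"
```

```text
t 25.15 mouth-seat mm (x,ytool,zs) [-79.3  -1.4   5.9] F [ 9.8  8.3 -0.8] T [-1.1   1.41 -0.06] rotdev deg [-0.4 -0.1  0.2] open 22.9 q6 2.64
scene jaw [([0.673, 0.163, 0.03], 0.57)]
scene frame [([0.671, 0.193, 0.029], 0.86)]
top jaw [([0.667, 0.163, 0.028], 0.68)]
top frame [([0.672, 0.194, 0.033], 0.86)]
```

{"op": "jog_arm", "data": {
  "translation": [
    [0.0034,-0.0522,0],
    [0.0136,-0.1035,0],
    [0.0304,-0.1531,0]
  ],
  "angular": [
    [0,0,0],
    [0,0,0],
    [0,0,0]
  ],
  "claw": [1,1,1]
}}

```text
t: 25.82
ee_pos: [0.4541, 0.2491, 0.0973]
orientation: [2.966, -0.3, 0.789]
contact_force: [-2.1, -8.4, 6.2]
opening: 0.0231
finger_force: 50.0
```

```bash
python3 -c "
from h import *
st()"
```

```text
t 25.825 mouth-seat mm (x,ytool,zs) [-74.1 -30.7   5.6] F [2.7 8.7 5.6] T [-1.28  0.41 -0.01] rotdev deg [-0.5 -0.2  0.2] open 23.1 q6 2.69
```

{"op": "jog_arm", "data": {
  "translation": [
    [0.0231,-0.0469,-0.001],
    [0.0522,-0.0904,-0.002],
    [0.0867,-0.1298,-0.002],
    [0.1261,-0.1642,-0.002]
  ],
  "angular": [
    [0,0,0],
    [0,0,0],
    [0,0,0],
    [0,0,0]
  ],
  "claw": [1,1,1,1]
}}

```text
t: 26.32
ee_pos: [0.4804, 0.2771, 0.1091]
orientation: [2.968, -0.3, 0.785]
contact_force: [-10.5, -2.7, 5.6]
opening: 0.0232
finger_force: 50.0
```

```bash
python3 -c "
from h import *
st()
for n in ('scene','top'):
  c=bot.capture(n)
  for q in ['jaw','frame']:
    print(n,q,[(np.round(r['at'],3).tolist(),round(r['p'],2)) for r in bot.pinpoint(c,q) if r['at'][1]>.1])
"
```

```text
t 26.325 mouth-seat mm (x,ytool,zs) [-50.6 -63.3   5.7] F [-5.7  4.7  9.7] T [-0.97 -0.82  0.01] rotdev deg [-0.5 -0.3  0.2] open 23.2 q6 2.68
scene jaw [([0.67, 0.165, 0.031], 0.9)]
scene frame [([0.673, 0.196, 0.031], 0.61)]
top jaw [([0.666, 0.172, 0.03], 0.64)]
top frame [([0.675, 0.197, 0.03], 0.8)]
```

{"op": "jog_arm", "data": {
  "translation": [
    [0.0435,-0.029,-0.001],
    [0.0904,-0.0522,-0.002],
    [0.14,-0.069,-0.002],
    [0.1913,-0.0792,-0.002]
  ],
  "angular": [
    [0,0,0],
    [0,0,0],
    [0,0,0],
    [0,0,0]
  ],
  "claw": [1,1,1,1]
}}

```text
t: 27.12
ee_pos: [0.5157, 0.2877, 0.1285]
orientation: [2.971, -0.299, 0.786]
contact_force: [-10.0, 4.5, 3.3]
opening: 0.0231
finger_force: 50.0
```

```bash
python3 -c "
from h import *
st()"
```

```text
t 27.125 mouth-seat mm (x,ytool,zs) [-12.7 -80.6   6.2] F [-7.6 -2.5  8.2] T [ 0.29 -1.46 -0.01] rotdev deg [-0.3 -0.3  0.2] open 23.1 q6 2.61
```

{"op": "jog_arm", "data": {
  "translation": [
    [0.0522,-0.0034,0],
    [0.1044,0,0.001],
    [0.1557,0.0102,0.001],
    [0.2053,0.027,0.001]
  ],
  "angular": [
    [0,0,0],
    [0,0,0],
    [0,0,0],
    [0,0,0]
  ],
  "claw": [1,1,1,1]
}}

```text
t: 27.62
ee_pos: [0.5478, 0.2785, 0.1478]
orientation: [2.978, -0.299, 0.784]
contact_force: [-23.4, 25.2, 1.8]
opening: 0.023
finger_force: 50.0
```

```bash
python3 -c "
from h import *
st()
for n in ('scene','top'):
  c=bot.capture(n)
  for q in ['jaw','frame']:
    print(n,q,[(np.round(r['at'],3).tolist(),round(r['p'],2)) for r in bot.pinpoint(c,q) if r['at'][1]>.1])
"
```

```text
t 27.625 mouth-seat mm (x,ytool,zs) [ 25.8 -77.7   6.3] F [-23.2 -20.2  15.4] T [ 3.12 -4.21 -0.04] rotdev deg [ 0.  -0.5  0.3] open 23.0 q6 2.5
scene jaw [([0.675, 0.172, 0.029], 0.83), ([0.501, 0.208, 0.148], 0.52)]
scene frame [([0.673, 0.2, 0.032], 0.86)]
top jaw [([0.669, 0.167, 0.029], 0.68)]
top frame [([0.676, 0.198, 0.03], 0.95)]
```

The wind-up force has jumped to about 29 N tangentially, so the vise is tight. I'll hold briefly, ease off, release and withdraw along the knob axis.

{"op": "jog_arm", "data": {
  "translation": [
    [0,0,0],
    [0,0,0],
    [-0.01,-0.004,0],
    [-0.015,-0.006,0],
    [-0.015,-0.006,0],
    [-0.015,-0.006,0],
    [-0.015,-0.006,0],
    [-0.015,-0.006,-0.1],
    [-0.015,-0.006,-0.25],
    [-0.015,-0.006,-0.45],
    [-0.015,-0.006,-0.45]
  ],
  "angular": [
    [0,0,0],
    [0,0,0],
    [0,0,0],
    [0,0,0],
    [0,0,0],
    [0,0,0],
    [0,0,0],
    [0,0,0],
    [0,0,0],
    [0,0,0],
    [0,0,0]
  ],
  "claw": [1,1,1,0,0,0,0,0,0,0,0]
}}

```text
t: 29.3
ee_pos: [0.5069, 0.2872, 0.2306]
orientation: [2.971, -0.299, 0.802]
contact_force: [1.3, -0.3, 0.3]
opening: 0.0442
finger_force: 0.0
```

Run:
```python
from h import *
st()
for n in ('scene','top'):
  c=bot.capture(n)
  for q in ['crank_mouth','crank_grip','crank_knob','seat','jaw','frame','vise_bed']:
    print(n,q,[(np.round(r['at'],3).tolist(),round(r['p'],2)) for r in bot.pinpoint(c,q) if r['at'][1]>.1][:2])
c=bot.capture("scene");u=proj(c,[.58,.2,.12]).astype(int)
cv2.imwrite("pics/s6.png",cv2.resize(c["image"][u[1]-75:u[1]+75,u[0]-100:u[0]+100],None,fx=4,fy=4,interpolation=cv2.INTER_CUBIC))
```

```text
t 29.3 mouth-seat mm (x,ytool,zs) [ 30.9 -78.3  98.9] F [ 1.3  0.1 -0.4] T [ 0.1  -0.21  0.02] rotdev deg [-0.   0.2  0.3] open 44.2 q6 2.48
scene crank_mouth [([0.534, 0.206, 0.091], 0.67)]
scene crank_grip [([0.499, 0.209, 0.148], 0.91), ([0.635, 0.453, 0.021], 0.44)]
scene crank_knob [([0.518, 0.291, 0.153], 0.69)]
scene seat [([0.536, 0.205, 0.093], 0.95)]
scene jaw [([0.672, 0.173, 0.029], 0.95)]
scene frame [([0.672, 0.199, 0.031], 0.89)]
scene vise_bed [([0.669, 0.177, 0.029], 0.87)]
top crank_mouth [([0.532, 0.202, 0.097], 0.66)]
top crank_grip [([0.503, 0.213, 0.146], 0.69)]
top crank_knob [([0.515, 0.292, 0.154], 0.74), ([0.675, 0.198, 0.03], 0.25)]
top seat [([0.535, 0.207, 0.094], 0.59)]
top jaw [([0.523, 0.206, 0.117], 0.68)]
top frame [([0.673, 0.196, 0.031], 0.82)]
top vise_bed [([0.672, 0.177, 0.032], 0.93)]
```

View pics/s6.png

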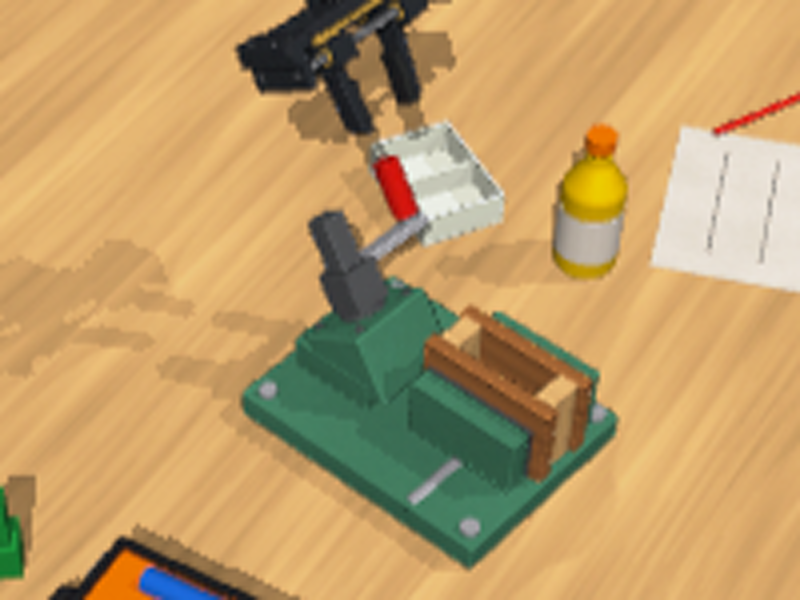

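The picture shows the crank seated at (355,290), the frame clamped flat between the jaws at (510,390), and the gripper clear. The glue bottle and screw box have not moved. I'll hand it in.

```bash
python3 -c "
from rig import bot
print(bot.finish_job())"
```

```text
the job is handed in; nothing more can be done
None
```

The job is handed in at about 29 s of the 72 s limit: the crank is home on the shaft, wound clockwise until the force at the knob reached about 29 N, with the frame held flat between the jaws and the arm clear; the hand-in returned no verdict.

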